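Set up the tea-for-one

ROBOT

A 6-joint arm with a two-finger parallel gripper is mounted at the origin on a cart in front of the work surface, level with it; the furniture and walls round the work are solid. World frame = base frame: x ahead of the robot, y to its left, z up, the work surface at z = 0. Lengths are in m, angles in rad, forces in N, time in s.
With the tool pointing down it reaches from about 0.35 to 0.775 m from the base axis. Payload 7.3 kg.
Tool frame: the origin (TCP) lies midway between the tips of the shut fingers; the grasp point (between the pads) lies 19 mm behind it (robot.tcp_to_grasp is the distance from the TCP to the grasp point, in m); z points along the fingers, y is the line along which they close (so a half turn about z gives the same grasp; the last joint's range is limited). The gripper opens to 92 mm and grips with 3 to 60 N. Pads are 19 mm wide; open, the fingers measure 130 mm over their backs; the gripper's body (75 mm by 190 mm) begins 47 mm behind the grasp point.
Start: joints at [-1.46, 0.342, 1.524, -0, 1.275, -0.146], TCP at [0.133, -0.508, 0.205] pointing down, gripper open.
Joint ranges: [-2.53, 2.53], [-0.77, 2.02], [0.04, 2.7], [-1, 4.14], [0.28, 2.66], [-3.11, 3.11]. Speed limits (rad/s): [2.57, 2.57, 3.14, 3.14, 3.14, 3.14].

INTERFACE

Orientations are given as [roll, pitch, yaw] about the fixed x, y, z axes, in that order (R = Rz(yaw) Ry(pitch) Rx(roll)).
In Python, from cell import readout, cams, ticket, robot gives the robot as it stands. The module is installed in compiled form; this text tells all that it offers.
- The arm moves only by the tool jog_arm, never from a script. Its argument "plan" is a list of rows, each a list of 5 numbers: the shift along the world's x, y, z each as a share of 0.08 m, from -1 to 1, then the turn about the world's z as a share of 90 degrees, from -1 to 1, then the opening, from -1 (shut) to 1 (fully open). A call has 1 to 12 rows; each row is the pose to reach, as a shift and turn from the pose commanded when the call began; what a row does not reach only later rows make up. A row lasts 1/10 s, in which the tool goes at most 50 mm and 8.59 degrees, less where a joint would pass 70% of its speed; a pose out of reach is approached as far as the arm can. A call with a number of a shift or a turn outside -1 to 1 is refused whole. A call with a gripper value outside its range is refused whole. The fingers move at their own pace and stop on an object; "squeeze" is the grip in N (left out, the last holds). Time passes only in rows, so rows that repeat a pose let the fingers close. It gives the time, the measured TCP pose, the force, the opening and the grip force at its end, in the units of the state.
- readout.observe(): the state, without advancing time (a new reading comes with each control period).
- cams.read_camera(name): name is "scene" or "top" or "wrist"; returns the picture (480x640x3 uint8, blue, green, red); there is no depth.
- cams.calibration(name): a dict with "K" (3x3 intrinsics, pixels), "world_from_camera" (4x4, takes a point from camera to world coordinates). Camera axes: x right, y down, z forward; pixel columns grow to the right and rows downward; lengths in m; the calibration is good to about 2 mm. A picture is of the moment at which its call begins: read the wrist's pose just before it. calibration takes no time and is no camera call; for the wrist camera it gives the pose at the moment of the call.
- ticket.hand_in(): hands the job in; it is judged then, once.
The state is a dict: "time": time; "qpos": joint angles; "qvel": joint speeds; "joint_efforts": joint torques, N m; "tool_pos": TCP position; "tool_rot": TCP orientation; "contact_force": force on the tool from outside, world axes, zero at the start; "torque": the same for the moment, N m; "opening": finger opening in m; "grip_force": force on a finger pad.
Only numpy, scipy, OpenCV 4.12 (cv2) and the standard library are available. Lean on these libraries where they do the work, as an engineer would, in place of code of your own. Each camera call takes 0.05 s, during which the arm holds its last target. There are 200 camera calls.

TASK

Put the tea-for-one set together on its saucer for the next guest, piece by piece from the bottom up: first the small tea cup in the saucer's well, then the pot with its foot in the cup, then the steel strainer in the pot's mouth, and last the lid over the strainer. Set each piece down in its seat without dropping it, fully home and upright, and let go of it before you fetch the next; leave the coffee mug, the honey jar, the name card and the glass of stirrers where they are.

Things in the scene. Friction and masses are not known exactly. Their poses are not given: they have to be found in the camera images.
- saucer: The only saucer: round, white, 120 mm across, 16 mm high at its rim, fixed to the counter. In its middle is the well for the cup: a flat floor 6 mm above the counter inside a raised ring 4 mm high, 54 mm inner diameter. Origin: centre of the underside, on the counter; z up.
- cup: Small white tea cup of the set, 55 mm high, upright. Its upper half (z 26 to 55 mm) is straight, 66 mm outside, 58 mm inside; foot 47 mm across. One ear handle at its -y side, reaching 57 mm from the axis: take the cup from above across its outside, along its x axis. Origin: centre of the underside, z up. Seated in the well its origin is 6 mm above the saucer's.
- pot: White tea pot, no lid on, 92 mm high, upright. Foot 50 mm across, 10 mm high; the flat shoulder above it (72 mm across) rests on the cup's rim. Belly 84 mm across. Take it from above, along its x axis, by the straight neck: 62 mm outside, 54 mm inside, z 71 to 92 mm. Handle at -y to 70 mm, spout at +y to 69 mm from the axis. Origin: centre of the underside, z up; seated 45 mm above the cup's.
- strainer: Steel tea strainer, a round basket 60 mm high, upright: perforated body 41 mm across at most, flat flange 61 mm across whose underside is at z 43 mm, and above it a straight collar, 41 mm outside, z 46 to 60 mm, to take it by from above. It hangs with the flange on top of the pot's neck. Origin: centre of the underside, z up; seated 49 mm above the pot's.
- lid: White pot lid, a hollow round cap 58 mm across with a knob, 47 mm high over all, standing on its open edge. Knob 18 mm across, z 30 to 46 mm; cap top round it at z 25 mm. Its cavity, 52 mm across and 17 mm deep, goes over the strainer's collar; the edge rests on the flange. Origin: centre of the open lower edge, z up; seated 46 mm above the strainer's.
- mug: Bystander: big white coffee mug, 84 mm across and 66 mm high, wider than the tea cup, with a handle at its +y side; not part of the set. Loose. Origin: centre of the underside, z up.
- honey_jar: Bystander: small round jar of honey with a brass-coloured cap, 38 mm across and 42 mm high, loose, among the tea things. Origin: centre of the underside, z up.
- name_card: Bystander: upright red name card in a small stone block, 20 x 58 x 61 mm (x, y, z), loose, among the tea things. Origin: centre of the underside, z up.
- stick_glass: Bystander: tumbler of wooden stirrers, about 100 mm across and 152 mm high, loose, at the back, to the right of the toaster. Origin: centre of the underside, z up.

How it is judged:
On the way, in this order (a step that is already met when the one before it is completed fails the run):
1. the cup stands in the saucer's well, let go (horizontal distance between cup and saucer below 0.008 m and z of cup in the frame of saucer between 0.002 and 0.01 m and angle between cup's own z axis and vertical below 0.08 rad and contact force between the fingers and cup below 0.2 N), for 0.2 s.
2. the pot sits on the cup, its foot in the cup's mouth, let go (horizontal distance between pot and cup below 0.008 m and z of pot in the frame of cup between 0.041 and 0.049 m and angle between pot's own z axis and vertical below 0.08 rad and contact force between the fingers and pot below 0.2 N), for 0.2 s.
3. the strainer hangs in the pot by its flange, let go (horizontal distance between strainer and pot below 0.008 m and z of strainer in the frame of pot between 0.045 and 0.053 m and angle between strainer's own z axis and vertical below 0.08 rad and contact force between the fingers and strainer below 0.2 N), for 0.2 s.
4. the lid covers the strainer's collar, let go (horizontal distance between lid and strainer below 0.008 m and z of lid in the frame of strainer between 0.042 and 0.05 m and angle between lid's own z axis and vertical below 0.08 rad and contact force between the fingers and lid below 0.2 N), for 0.2 s.
At the end, for the whole second after the job is handed in: Cup in the saucer's well, pot on the cup, strainer hanging in the pot, lid over the strainer: each within 8 mm of the axis and 4 mm of the seated height of the piece below, upright within 0.08 rad, released and at rest (horizontal distance between cup and saucer below 0.008 m and z of cup in the frame of saucer between 0.002 and 0.01 m and angle between each of cup, pot, strainer, lid's own z axis and vertical below 0.08 rad and horizontal distance between pot and cup below 0.008 m and z of pot in the frame of cup between 0.041 and 0.049 m and horizontal distance between strainer and pot below 0.008 m and z of strainer in the frame of pot between 0.045 and 0.053 m and horizontal distance between lid and strainer below 0.008 m and z of lid in the frame of strainer between 0.042 and 0.05 m and linear speed of each of cup, pot, strainer, lid below 0.02 m/s and angular speed of each of cup, pot, strainer, lid below 0.2 rad/s); the robot touches nothing.
It fails at once if the mug, honey jar, name card or stirrer glass is pushed more than 20 mm or knocked over (distance of any of mug, honey_jar, name_card, stick_glass from where it was at the start of the episode above 0.02 m or angle between any of mug, honey_jar, name_card, stick_glass's own z axis and vertical above 0.5 rad).
It fails at once if a piece is dropped: let go while more than 15 mm above its seat ((horizontal distance between cup and saucer below 0.03 m and z of cup in the frame of saucer above 0.021 m and contact force between the fingers and cup below 0.1 N) or (horizontal distance between pot and cup below 0.03 m and z of pot in the frame of cup above 0.06 m and contact force between the fingers and pot below 0.1 N) or (horizontal distance between strainer and pot below 0.03 m and z of strainer in the frame of pot above 0.064 m and contact force between the fingers and strainer below 0.1 N) or (horizontal distance between lid and strainer below 0.03 m and z of lid in the frame of strainer above 0.061 m and contact force between the fingers and lid below 0.1 N)).
It also fails if it takes over 112 s, if anything falls off the work surface, if the arm or the gripper's body presses on something with over 40 N, if the wrist force passes 120 N, or if a joint passes its speed limit or range.

## Working session

There is one attempt and no reset: what is moved stays moved. The work goes in short steps, Python scripts to look and compute and a tool call to move; the robot and the scene stay as the last step left them, time stands still between calls to the robot, and variables do not carry over. Pictures are saved under pics/ and viewed, at most 18 in all, crops included, and the job is handed in when it is done.

Besides the shell and the picture viewer there is one more tool, called after "Request:" in YAML: its name, and indented under it one key for each argument. jog_arm: Moves the arm, as the interface text tells. Shift numbers are shares of 0.08 m and turn numbers shares of 90 degrees, none past 1 either way. Its arguments: {"type":"object","properties":{"plan":{"type":"array"},"squeeze":{"type":"number"}},"required":["plan"]}

```bash
mkdir -p pics; cat > h.py <<'E'
import numpy as np, cv2
from cell import readout, cams, ticket, robot
def cal(n):
    c=cams.calibration(n); return np.array(c["K"]),np.array(c["world_from_camera"])
def plane(n,u,v,z,c=None):
    K,T=c or cal(n); d=T[:3,:3]@np.linalg.solve(K,[u,v,1.]); o=T[:3,3]
    return o+d*(z-o[2])/d[2]
def proj(n,p,c=None):
    K,T=c or cal(n); q=K@(T[:3,:3].T@(np.array(p)-T[:3,3])); return q[:2]/q[2]
E
python3 - <<'E'
from h import *
for n in("scene","top"):
    cv2.imwrite(f"pics/{n}0.png",cams.read_camera(n)); K,T=cal(n); print(n,K[0,0],K[0,2],K[1,2],T.round(3).tolist())
s=readout.observe(); print(s["tool_pos"],s["tool_rot"],s["opening"],s["time"])
E
```

```text
scene 460.43377367347546 312.7049618441787 243.88423638453827 [[0.903, -0.307, 0.299, 0.322], [-0.429, -0.627, 0.65, -0.695], [-0.012, -0.716, -0.698, 0.628], [0.0, 0.0, 0.0, 1.0]]
top 561.2528609911574 326.3062448456613 236.10747877295432 [[-0.074, -0.977, 0.2, 0.393], [-0.997, 0.073, -0.011, -0.133], [-0.004, -0.2, -0.98, 0.881], [0.0, 0.0, 0.0, 1.0]]
[ 0.13329279 -0.50739513  0.20413951] [-3.14028499e+00 -1.63488299e-04  2.56769844e-01] 0.09192175658648638 0.1
```

View pics/top0.png

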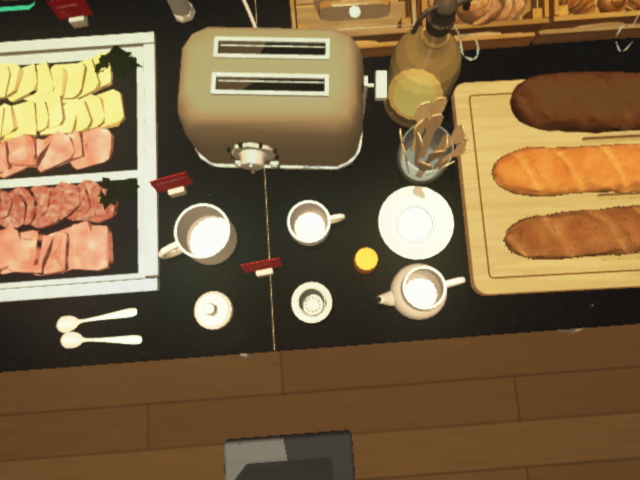

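View pics/scene0.png

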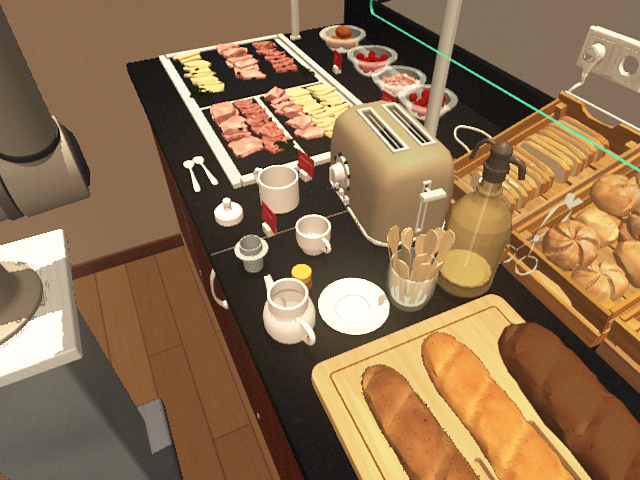

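The top view shows the lid at (213,310), strainer (311,302), cup (308,222), its ear at right (344,217), saucer (416,222), pot (418,290), spout left, handle right; mug (205,235), honey (366,260), card (262,267) and stirrers (423,155). The scene view agrees. Next I zoom in and fit the contours.

```bash
python3 - <<'E'
from h import *
im=cv2.imread("pics/top0.png"); 
cr=cv2.resize(im[175:335,185:475],None,fx=2.75,fy=2.75,interpolation=cv2.INTER_CUBIC)
g=cv2.convertScaleAbs(cr,alpha=.8); cv2.imwrite("pics/crop0.png",g); print(g.shape)
hsv=cv2.cvtColor(im,cv2.COLOR_BGR2HSV)
m=((hsv[...,2]>70)&(hsv[...,1]<110)).astype(np.uint8)
n,l,st,ce=cv2.connectedComponentsWithStats(m)
for i in range(1,n):
    x,y,w,h,a=st[i]
    if a>150 and 170<x<480 and 170<y<340: print(i,x,y,w,h,a,ce[i].round(1))
E
```

```text
(440, 798, 3)
79 264 182 7 76 187 [267.  221.1]
80 377 185 78 76 4629 [415.5 222.4]
84 286 199 60 47 1817 [310.5 221.8]
110 376 262 90 58 3002 [418.6 290.6]
113 255 268 19 22 168 [265.2 274.1]
127 290 281 43 43 1445 [311.2 301.9]
128 193 290 41 41 1290 [212.9 309.9]
```

View pics/crop0.png

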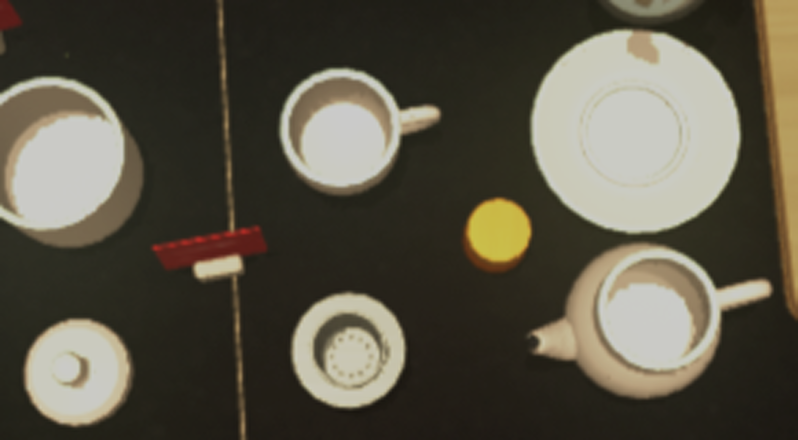

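The crop (2.75× zoom, offset 185,175) shows the cup rim centred at crop (341,130), the pot neck at (658,310), the strainer flange at (349,350), the lid knob at (68,368) and the saucer at (636,131). I refine these with radial edge points at the known heights.

```bash
cat >> h.py <<'E'
def rim(n,img,c0,R,z,c=None,span=.010,it=4,sgn=-1):
    """edge points round a horizontal circle (R,z), robust circle fit -> centre,R,rms,inliers"""
    c=c or cal(n); g=cv2.GaussianBlur(cv2.cvtColor(img,cv2.COLOR_BGR2GRAY),(3,3),0).astype(np.float32)
    c0=np.array(c0[:2],float); rs=np.linspace(R-span,R+span,81)
    for k in range(it):
        P=[]
        for a in np.linspace(0,2*np.pi,120,endpoint=False):
            uv=np.array([proj(n,[c0[0]+r*np.cos(a),c0[1]+r*np.sin(a),z],c) for r in rs],np.float32)
            p=cv2.remap(g,uv[:,0].reshape(1,-1),uv[:,1].reshape(1,-1),cv2.INTER_LINEAR)[0]
            d=sgn*np.gradient(cv2.GaussianBlur(p.reshape(1,-1),(9,1),0)[0])
            i=d.argmax()
            if 2<i<78 and d[i]>.5: P.append(c0+rs[i]*np.array([np.cos(a),np.sin(a)]))
        P=np.array(P); w=np.ones(len(P),bool)
        for _ in range(8):
            x=np.linalg.lstsq(np.c_[2*P[w],np.ones(w.sum())],(P[w]**2).sum(1),rcond=None)[0]
            r=np.sqrt(x[2]+x[0]**2+x[1]**2); e=abs(np.hypot(*(P-x[:2]).T)-r); w=e<max(.0012,2*np.median(e))
        c0=x[:2]
    return c0,r,e[w].std(),int(w.sum())
E
python3 - <<'E'
from h import *
T=cv2.imread("pics/top0.png");S=cv2.imread("pics/scene0.png");ct,cs=cal("top"),cal("scene")
L=dict(saucer=((636,131),.060,.016),well=((636,131),.027,.010),cup=((341,130),.033,.055),cupin=((341,130),.029,.055),pot=((658,310),.031,.092),strainer=((349,350),.0305,.046),lid=((78,372),.029,.020),mug=((60,150),.042,.066),jar=((498,232),.019,.042))
for k,((u,v),R,z) in L.items():
    c0=plane("top",185+u/2.75,175+v/2.75,z,ct)
    a=rim("top",T,c0,R,z,ct,.006 if k in("well","cupin","lid") else .01, sgn=1 if k=="cupin" else -1); b=rim("scene",S,c0,R,z,cs,.006)
    print(k,c0[:2].round(3),"top",a[0].round(4),round(a[1],4),a[3],"scene",b[0].round(4),round(b[1],4),b[3])
print("knob",plane("top",185+68/2.75,175+368/2.75,.046,ct))
# axes: handles
for k,a,b,z in(("cup",(341,130),(437,115),.055),("potH",(658,310),(768,289),.09),("potS",(658,310),(532,342),.09)):
    p=[plane("top",185+q[0]/2.75,175+q[1]/2.75,z,ct) for q in(a,b)]; d=p[1]-p[0]; print(k,np.degrees(np.arctan2(d[1],d[0])))
for k,q,z in(("card1",(153,245),.061),("card2",(266,228),.061),("glass",(650,5),.1),("glassc",((423-185)*2.75,(130-175)*2.75),.15)): print(k,plane("top",185+q[0]/2.75,175+q[1]/2.75,z,ct))
E
```

```text
saucer [ 0.581 -0.286] top [ 0.5822 -0.2854] 0.0601 120 scene [ 0.5829 -0.2857] 0.06 119
well [ 0.582 -0.287] top [ 0.582  -0.2852] 0.0251 44 scene [ 0.5817 -0.2874] 0.0256 30
cup [ 0.585 -0.118] top [ 0.5871 -0.1172] 0.0334 117 scene [ 0.5879 -0.118 ] 0.0336 107
cupin [ 0.585 -0.118] top [ 0.5869 -0.1171] 0.0285 85 scene [ 0.588  -0.1179] 0.0336 119
pot [ 0.47  -0.274] top [ 0.4711 -0.2745] 0.0312 77 scene [ 0.4715 -0.2746] 0.0313 105
strainer [ 0.465 -0.114] top [ 0.4659 -0.1129] 0.0307 120 scene [ 0.4667 -0.1137] 0.0307 92
lid [0.466 0.038] top [0.4673 0.0387] 0.0292 120 scene [0.468  0.0351] 0.0294 81
mug [0.583 0.034] top [0.5824 0.042 ] 0.0422 118 scene [0.5827 0.0407] 0.0429 82
jar [ 0.524 -0.2  ] top [ 0.5256 -0.2   ] 0.0174 120 scene [ 0.5266 -0.2007] 0.0173 108
knob [0.46669086 0.03772013 0.046     ]
cup -85.16181816971338
potH -83.48411004987058
potS 99.91561560991971
card1 [ 0.52773604 -0.01305701  0.061     ]
card2 [ 0.53245844 -0.07416851  0.061     ]
glass [ 0.62975827 -0.28603535  0.1       ]
glassc [ 0.6816088  -0.28577225  0.15      ]
```

```bash
python3 - <<'E'
from h import *
T=cv2.imread("pics/top0.png");S=cv2.imread("pics/scene0.png")
a=cv2.resize(T[90:200,180:480],(798,293),interpolation=cv2.INTER_CUBIC)
b=cv2.resize(S[180:330,300:500],(400,300),interpolation=cv2.INTER_CUBIC)
c=cv2.resize(S[90:260,310:510],(353,300),interpolation=cv2.INTER_CUBIC)
o=np.zeros((593,798,3),np.uint8);o[:293]=a;o[293:,:400]=b;o[293:,400:753]=c
cv2.imwrite("pics/crop1.png",o)
E
```

```text
(no output)
```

View pics/crop1.png

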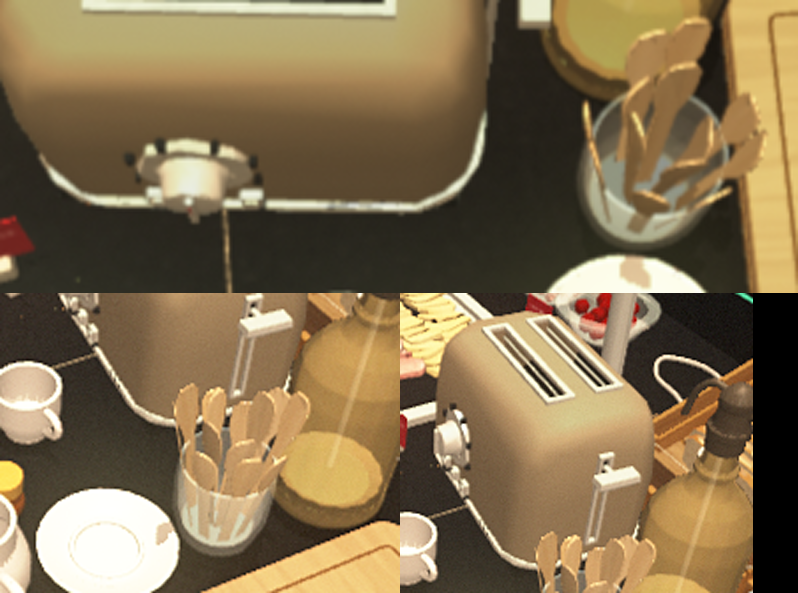

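```bash
python3 - <<'E'
from h import *
f=lambda q:(180+q[0]/2.66,90+q[1]/2.664)
for k,q,z in(("toaster base",(300,207),.008),("toaster R corner",(484,140),.008),("toast base@.1",(300,207),.1),("dial",(192,218),.09),("glass base front",(640,248),0),("glass left",(580,190),0.03),("rim c",(655,150),.085),("rim front",(655,215),.085),("rim left",(588,150),.085)):
    print(k,plane("top",*f(q),z).round(3))
g=lambda q:(300+q[0]/2,180+(q[1]-293)/2)
for k,q,z in(("S base front",(218,555),0),("S base left",(182,530),0.),("S base right",(262,530),0),("rim left",(176,465),.085),("rim right",(275,475),.085),("rim front",(225,510),.085),("stick left",(175,390),.14),("stick R",(308,395),.14)):
    print(k,plane("scene",*g(q),z).round(3))
E
```

```text
toaster base [ 0.689 -0.097  0.008]
toaster R corner [ 0.723 -0.213  0.008]
toast base@.1 [ 0.658 -0.101  0.1  ]
dial [ 0.659 -0.04   0.09 ]
glass base front [ 0.65  -0.303  0.   ]
glass left [ 0.679 -0.266  0.03 ]
rim c [ 0.681 -0.301  0.085]
rim front [ 0.643 -0.297  0.085]
rim left [ 0.684 -0.264  0.085]
S base front [ 0.668 -0.329  0.   ]
S base left [ 0.655 -0.293  0.   ]
S base right [ 0.717 -0.323  0.   ]
rim left [ 0.641 -0.289  0.085]
rim right [ 0.706 -0.332  0.085]
rim front [ 0.65  -0.345  0.085]
stick left [ 0.651 -0.261  0.14 ]
stick R [ 0.74  -0.311  0.14 ]
```

```bash
cat >> h.py <<'E'
def tri(a,b):
    A=[];B=[]
    for n,uv in(a,b):
        K,T=cal(n); d=T[:3,:3]@np.linalg.solve(K,[*uv,1.]); d/=np.linalg.norm(d); M=np.eye(3)-np.outer(d,d); A.append(M);B.append(M@T[:3,3])
    return np.linalg.lstsq(np.vstack(A),np.hstack(B),rcond=None)[0]
E
python3 - <<'E'
from h import *
g=lambda x,y:(310+(x-400)/1.765,90+(y-293)/1.765)
print("slot FR",tri(("top",(329,95)),("scene",g(548,402))))
print("slot BR",tri(("top",(330,37)),("scene",g(620,385))))
print("dial",tri(("top",(251.5,164)),("scene",g(447,440))))
print("frontleft base scene", plane("scene",*g(470,512),.01))
for y in(-.05,-.1,-.15,-.19):
    print(y,[proj("scene",[.689,y,z]).round() .tolist() for z in(0,.1,.19)])
E
```

```text
slot FR [ 0.71968837 -0.15839981  0.20062995]
slot BR [ 0.79945378 -0.16513025  0.20186176]
dial [ 0.67302149 -0.04128792  0.09560008]
frontleft base scene [ 0.69239194 -0.07390729  0.01      ]
-0.05 [[343.0, 212.0], [344.0, 172.0], [346.0, 131.0]]
-0.1 [[354.0, 226.0], [357.0, 186.0], [360.0, 145.0]]
-0.15 [[367.0, 241.0], [370.0, 201.0], [374.0, 159.0]]
-0.19 [[377.0, 254.0], [382.0, 214.0], [387.0, 172.0]]
```

Everything checks out: fitted radii match the given sizes, and the two views agree within about 1 mm. The toaster front is at x≈0.69 and the glass front at x≈0.643. I will grip the cup 12 mm short of the toaster, and turn it 90° before setting it down so the gripper body clears the glass. First, a free-space move to above the cup.

Request:
jog_arm:
  plan:
    - [0.46, 0.4, 0, 0.07, 1]
    - [0.92, 0.81, 0, 0.14, 1]
    - [0.92, 0.81, 0, 0.14, 1]
  squeeze: 12

```text
time: 0.4
tool_pos: [0.21, -0.4392, 0.2045]
tool_rot: [-3.14, -0.002, 0.484]
contact_force: [-0.3, -0.6, 0.3]
opening: 0.0918
grip_force: 0.0
```

Request:
jog_arm:
  plan:
    - [0.46, 0.4, 0, 0.07, 1]
    - [0.92, 0.81, 0, 0.14, 1]
    - [0.92, 0.81, 0, 0.14, 1]

```text
time: 0.7
tool_pos: [0.2834, -0.375, 0.2046]
tool_rot: [-3.141, -0.002, 0.704]
contact_force: [-0.8, -0.5, -0.2]
opening: 0.0921
grip_force: 0.0
```

Request:
jog_arm:
  plan:
    - [0.46, 0.4, 0, 0.07, 1]
    - [0.92, 0.81, 0, 0.14, 1]
    - [0.92, 0.81, 0, 0.14, 1]

```text
time: 1.0
tool_pos: [0.3568, -0.3108, 0.2046]
tool_rot: [3.142, -0.001, 0.923]
contact_force: [-0.8, -0.9, 0.1]
opening: 0.0921
grip_force: 0.0
```

Request:
jog_arm:
  plan:
    - [0.46, 0.4, 0, 0.07, 1]
    - [0.92, 0.81, 0, 0.14, 1]
    - [0.92, 0.81, 0, 0.14, 1]

```text
time: 1.3
tool_pos: [0.4302, -0.2466, 0.2045]
tool_rot: [3.141, -0.001, 1.141]
contact_force: [-0.1, -0.7, 0.3]
opening: 0.0919
grip_force: 0.0
```

Request:
jog_arm:
  plan:
    - [0.45, 0.4, 0, 0.07, 1]
    - [0.91, 0.81, 0, 0.14, 1]
    - [0.91, 0.81, 0, 0.14, 1]

```text
time: 1.6
tool_pos: [0.5029, -0.1823, 0.2043]
tool_rot: [3.141, -0.001, 1.36]
contact_force: [0.1, -1.2, 0.0]
opening: 0.0917
grip_force: 0.0
```

Request:
jog_arm:
  plan:
    - [0.45, 0.4, 0, 0.07, 1]
    - [0.9, 0.81, 0, 0.137, 1]
    - [0.9, 0.81, 0, 0.137, 1]
    - [0.9, 0.81, 0, 0.137, 1]

```text
time: 2.0
tool_pos: [0.5721, -0.1205, 0.204]
tool_rot: [-3.14, 0.001, 1.569]
contact_force: [-0.4, -1.2, 0.2]
opening: 0.0918
grip_force: 0.0
```

```bash
python3 - <<'E'
from h import *
c=cal("wrist"); im=cams.read_camera("wrist"); cv2.imwrite("pics/w1.png",im)
print(c[1].round(3).tolist())
for k,c0,R,z in(("cup",(.5875,-.1176),.033,.055),("strainer",(.4663,-.1133),.0305,.046)):
    try: print(k,proj("wrist",[*c0,z],c),rim("wrist",im,c0,R,z,c,.006))
    except Exception as e: print(k,e)
print(readout.observe()["tool_pos"])
E
```

```text
[[1.0, -0.0, -0.002, 0.572], [-0.001, -0.953, -0.302, -0.039], [-0.002, 0.302, -0.953, 0.384], [0.0, 0.0, 0.0, 1.0]]
cup [340.17482575 209.47320334] (array([ 0.58703225, -0.11810485]), np.float64(0.032911034487271174), np.float64(0.00015315648575693272), 112)
strainer [204.95639371 202.52410658] (array([ 0.46579672, -0.11411008]), np.float64(0.030423036337404324), np.float64(0.00010900522153935445), 120)
[ 0.57158599 -0.12092421  0.20423308]
```

View pics/w1.png

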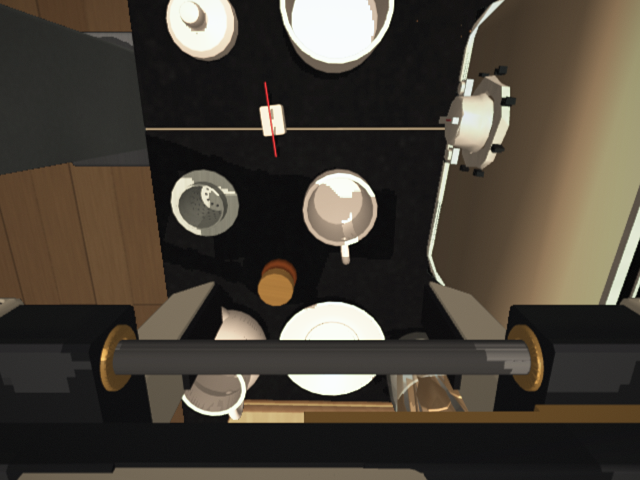

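The wrist view confirms the cup at (340,209), its ear pointing down to (346,262), the toaster base line at u≈432 and the strainer at (205,203). Positions agree within 1 mm. Descending.

Request:
jog_arm:
  plan:
    - [0.05, 0.03, -0.5, 0, 1]
    - [0.05, 0.03, -1, 0, 1]
    - [0.05, 0.03, -1, 0, 1]

```text
time: 2.35
tool_pos: [0.572, -0.1176, 0.1199]
tool_rot: [-3.131, -0.003, 1.568]
contact_force: [-1.4, -0.4, 0.1]
opening: 0.0915
grip_force: 0.0
```

Request:
jog_arm:
  plan:
    - [0, 0, -0.3, 0, 1]
    - [0, 0, -0.6, 0, 1]
    - [0, 0, -0.85, 0, 1]
    - [0, 0, -0.85, 0, 1]

```text
time: 2.75
tool_pos: [0.5751, -0.1178, 0.0562]
tool_rot: [-3.139, -0.001, 1.569]
contact_force: [-0.5, -0.1, -0.1]
opening: 0.0917
grip_force: 0.0
```

Request:
jog_arm:
  plan:
    - [0, 0, -0.2, 0, 1]
    - [0, 0, -0.42, 0, 1]
    - [0, 0, -0.42, 0, 1]

```text
time: 3.05
tool_pos: [0.576, -0.1175, 0.0236]
tool_rot: [-3.141, -0.0, 1.57]
contact_force: [-0.4, -0.1, -0.4]
opening: 0.0918
grip_force: 0.0
```

Request:
jog_arm:
  plan:
    - [0, 0, -0.02, 0, -1]
    - [0, 0, -0.02, 0, -1]
    - [0, 0, -0.02, 0, -1]
    - [0, 0, -0.02, 0, -1]
    - [0, 0, -0.02, 0, -1]
    - [0, 0, -0.02, 0, -1]
    - [0, 0, -0.02, 0, -1]
    - [0, 0, -0.02, 0, -1]
  squeeze: 15

```text
time: 3.85
tool_pos: [0.5781, -0.1171, 0.0232]
tool_rot: [3.138, 0.001, 1.572]
contact_force: [3.1, 0.0, 6.3]
opening: 0.0662
grip_force: 15.0
```

Request:
jog_arm:
  plan:
    - [0, 0, 0.1, 0, -1]
    - [0, 0, 0.4, 0, -1]
    - [0, 0, 0.8, 0, -1]
    - [-0.1, 0, 1, 0, -1]
    - [-0.1, 0, 1, 0, -1]

```text
time: 4.35
tool_pos: [0.5683, -0.1167, 0.1037]
tool_rot: [3.14, 0.001, 1.572]
contact_force: [0.1, 0.1, -2.1]
opening: 0.0667
grip_force: 15.0
```

Request:
jog_arm:
  plan:
    - [-0.1, -0.1, 0.25, -0.09, -1]
    - [-0.2, -0.25, 0.3, -0.18, -1]
    - [-0.3, -0.4, 0.3, -0.27, -1]
    - [-0.3, -0.6, 0.3, -0.36, -1]
    - [-0.3, -0.8, 0.3, -0.45, -1]
    - [-0.3, -1, 0.3, -0.54, -1]
    - [-0.3, -1, 0.3, -0.63, -1]
    - [-0.3, -1, 0.3, -0.72, -1]
    - [-0.3, -1, 0.3, -0.81, -1]
    - [-0.3, -1, 0.3, -0.9, -1]
    - [-0.3, -1, 0.3, -1, -1]
    - [-0.3, -1, 0.3, -1, -1]

```text
time: 5.55
tool_pos: [0.5435, -0.196, 0.1239]
tool_rot: [-3.14, 0.003, -0.001]
contact_force: [0.6, -0.1, -1.9]
opening: 0.0664
grip_force: 15.0
```

```bash
python3 - <<'E'
from h import *
c=cal("wrist"); im=cams.read_camera("wrist"); cv2.imwrite("pics/w2.png",im)
s=readout.observe(); print(s["tool_pos"],s["tool_rot"],s["opening"],s["grip_force"])
t=cams.read_camera("top"); z=s["tool_pos"][2]+.032
ss=cams.read_camera("scene")
for n,i in(("top",t),("scene",ss)):
  try: print(n,rim(n,i,s["tool_pos"][:2],.033,z,None,.006))
  except Exception as e: print(n,e)
cv2.imwrite("pics/w2.png",np.hstack([cv2.resize(t[150:350,250:480],(400,348)),cv2.resize(ss[150:350,200:430],(400,348))]))
E
```

```text
[ 0.54364555 -0.19611784  0.12407783] [-3.14018708e+00  3.02255530e-03  3.07103145e-03] 0.06657890642573389 14.9982421961613
top (array([ 0.54509804, -0.19561883]), np.float64(0.035010999670910044), np.float64(0.0003858935663029081), 43)
scene (array([ 0.54611096, -0.19798025]), np.float64(0.03514668026753584), np.float64(0.000449814095342129), 39)
```

View pics/w2.png

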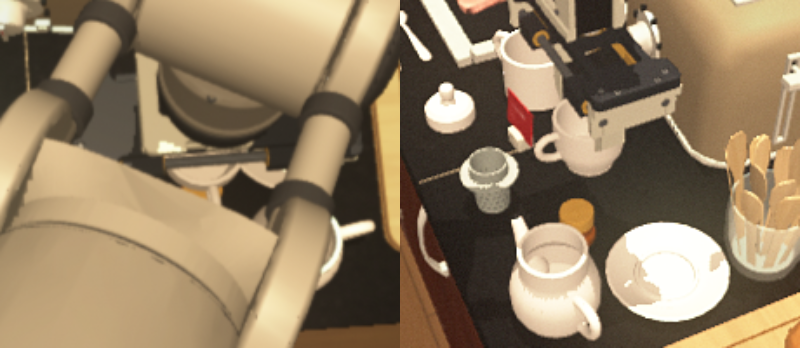

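The scene shows the cup held upright, its ear toward the robot and the saucer free. Moving over the saucer.

Request:
jog_arm:
  plan:
    - [0.2, -0.3, 0, 0, -1]
    - [0.4, -0.7, 0, 0, -1]
    - [0.49, -1, 0, 0, -1]
    - [0.49, -1, 0, 0, -1]

```text
time: 6.1
tool_pos: [0.584, -0.2797, 0.1247]
tool_rot: [3.14, 0.0, 0.001]
contact_force: [-0.5, 1.1, -2.6]
opening: 0.0669
grip_force: 15.0
```

Request:
jog_arm:
  plan:
    - [0, -0.12, -0.2, 0, -1]
    - [0, -0.12, -0.5, 0, -1]
    - [0, -0.12, -0.8, 0, -1]
    - [0, -0.12, -0.9, 0, -1]
    - [0, -0.12, -0.9, 0, -1]
    - [0, -0.12, -0.9, 0, -1]

```text
time: 6.7
tool_pos: [0.5842, -0.2862, 0.0542]
tool_rot: [3.141, -0.001, 0.002]
contact_force: [0.6, -0.4, -1.1]
opening: 0.0662
grip_force: 15.0
```

Request:
jog_arm:
  plan:
    - [-0.015, 0, -0.08, 0, -1]
    - [-0.015, 0, -0.16, 0, -1]
    - [-0.015, 0, -0.22, 0, -1]
    - [-0.015, 0, -0.26, 0, -1]
    - [-0.015, 0, -0.28, 0, -1]
    - [-0.015, 0, -0.28, 0, -1]

```text
time: 7.3
tool_pos: [0.5825, -0.2861, 0.0309]
tool_rot: [-3.141, 0.0, 0.001]
contact_force: [0.1, 0.0, -2.1]
opening: 0.0664
grip_force: 15.0
```

Request:
jog_arm:
  plan:
    - [0, 0, -0.01, 0, -1]
    - [0, 0, -0.02, 0, -1]
    - [0, 0, -0.03, 0, -1]
    - [0, 0, -0.03, 0, -1]

```text
time: 7.7
tool_pos: [0.5829, -0.2863, 0.0294]
tool_rot: [3.141, -0.001, 0.001]
contact_force: [0.2, 1.6, 1.8]
opening: 0.0668
grip_force: 15.0
```

Request:
jog_arm:
  plan:
    - [0, 0, 0, 0, 0.6]
    - [0, 0, 0, 0, 1]
    - [0, 0, 0, 0, 1]
    - [0, 0, 0, 0, 1]
    - [0, 0, 0, 0, 1]
    - [0, 0, 0, 0, 1]

```text
time: 8.3
tool_pos: [0.5826, -0.2862, 0.0287]
tool_rot: [3.141, 0.0, 0.001]
contact_force: [-0.4, 0.6, -0.7]
opening: 0.0918
grip_force: 0.0
```

Request:
jog_arm:
  plan:
    - [0, 0, 0.2, 0, 1]
    - [0, 0, 0.6, 0, 1]
    - [0, 0, 1, 0, 1]
    - [0, 0, 1, 0, 1]

```text
time: 8.7
tool_pos: [0.5851, -0.2878, 0.114]
tool_rot: [3.136, -0.008, 0.001]
contact_force: [0.4, -0.2, 1.2]
opening: 0.0912
grip_force: 0.0
```

Request:
jog_arm:
  plan:
    - [0, 0.3, 0.5, 0, 1]
    - [0, 0.6, 0.9, 0, 1]
    - [0, 0.6, 0.9, 0, 1]

```text
time: 9.0
tool_pos: [0.5849, -0.2366, 0.1857]
tool_rot: [3.138, -0.008, 0.003]
contact_force: [-0.2, -0.3, -0.3]
opening: 0.0919
grip_force: 0.0
```

```bash
python3 - <<'E'
from h import *
s=readout.observe(); print(s["tool_pos"],s["tool_rot"],s["opening"])
c=cal("wrist"); im=cams.read_camera("wrist"); cv2.imwrite("pics/w3.png",im); ss=cams.read_camera("scene"); cv2.imwrite("pics/s3.png",ss)
for n,i in(("wrist",im),("scene",ss)):
  for k,c0,R,z in(("saucer",(.5825,-.2855),.06,.016),("cup",(.5825,-.2855),.033,.061),("pot",(.4713,-.2746),.031,.092),("jar",(.526,-.200),.019,.042)):
    try: print(n,k,proj(n,[*c0,z]),rim(n,i,c0,R,z,None,.006))
    except Exception as e: print(n,k,e)
E
```

```text
[ 0.58487648 -0.23660155  0.18568805] [ 3.13836104 -0.00758707  0.00332266] 0.09186780764845615
wrist saucer [372.34765579 208.67384084] (array([ 0.57986468, -0.28687903]), np.float64(0.058906794722599444), np.float64(0.00016670889275833232), 114)
wrist cup [379.52730164 221.35210255] (array([ 0.58189523, -0.28641341]), np.float64(0.031185806102402413), np.float64(0.0001236919315364941), 56)
wrist pot [365.30039119 362.35582141] (array([ 0.47124977, -0.27544593]), np.float64(0.030684573060025505), np.float64(0.00020083875808297408), 77)
wrist jar [278.50438128 276.35373435] (array([ 0.52445437, -0.20270796]), np.float64(0.017135507066404074), np.float64(0.00014639016341268254), 115)
scene saucer [352.89107254 304.1362878 ] (array([ 0.58309555, -0.28602383]), np.float64(0.05980658102736876), np.float64(0.00025668994261261437), 96)
scene cup [354.25778983 286.65622861] (array([ 0.58332268, -0.28601704]), np.float64(0.03312044903908229), np.float64(0.0002478186303697234), 72)
scene pot [286.94927999 293.0418848 ] (array([ 0.47156867, -0.27461619]), np.float64(0.03137534818621338), np.float64(0.0002669738862407531), 102)
scene jar [300.67647437 270.67535939] (array([ 0.52616661, -0.20056598]), np.float64(0.01729759670067759), np.float64(0.0002680967642169256), 88)
```

The cup is seated: rim fitted at (0.583,−0.286), z=0.061, centred on the saucer. Next is the pot, which I grip by the neck.

Request:
jog_arm:
  plan:
    - [-0.1, 0, 0, 0.09, 1]
    - [-0.2, 0, 0, 0.18, 1]
    - [-0.4, -0.1, 0, 0.27, 1]
    - [-0.6, -0.2, 0, 0.36, 1]
    - [-0.8, -0.3, 0, 0.45, 1]
    - [-1, -0.4, 0, 0.54, 1]
    - [-1, -0.48, 0, 0.63, 1]
    - [-1, -0.48, 0, 0.72, 1]
    - [-1, -0.48, 0, 0.81, 1]
    - [-1, -0.48, 0, 0.9, 1]
    - [-1, -0.48, 0, 1, 1]
    - [-1, -0.48, 0, 1, 1]

```text
time: 10.3
tool_pos: [0.5016, -0.2768, 0.1788]
tool_rot: [-3.139, -0.002, 1.572]
contact_force: [0.6, 0.6, -0.4]
opening: 0.0921
grip_force: 0.0
```

Request:
jog_arm:
  plan:
    - [-0.2, 0, -0.2, 0.055, 1]
    - [-0.42, 0, -0.5, 0.055, 1]
    - [-0.42, 0, -0.8, 0.055, 1]
    - [-0.42, 0, -0.8, 0.055, 1]
    - [-0.42, 0, -0.8, 0.055, 1]

```text
time: 10.8
tool_pos: [0.4688, -0.2768, 0.1164]
tool_rot: [-3.141, -0.001, 1.655]
contact_force: [0.5, -0.3, 0.7]
opening: 0.0918
grip_force: 0.0
```

```bash
python3 - <<'E'
from h import *
s=readout.observe(); print(s["tool_pos"],s["tool_rot"],s["opening"])
c=cal("wrist"); im=cams.read_camera("wrist"); cv2.imwrite("pics/w4.png",im)
for n,i in(("wrist",im),):
  for k,c0,R,z in(("cup",(.5825,-.2855),.033,.061),("pot",(.4713,-.2746),.031,.092),("str",(.4663,-.1133),.0305,.046)):
    try: print(n,k,proj(n,[*c0,z]),rim(n,i,c0,R,z,None,.006))
    except Exception as e: print(n,k,e)
E
```

```text
[ 0.46883489 -0.27683047  0.11640917] [-3.14072582e+00 -8.45730299e-04  1.65540873e+00] 0.09181558131687384
wrist cup [490.6890992  272.80211633] (array([ 0.58382054, -0.28707461]), np.float64(0.033183128435540256), np.float64(0.00018853961632789377), 70)
wrist pot [326.44582874 260.98251959] (array([ 0.47167832, -0.27567445]), np.float64(0.03087918189942791), np.float64(0.00010779851072863157), 104)
wrist str [342.36810416 -37.4655104 ] (array([ 0.46651977, -0.11394772]), np.float64(0.030709764394396568), np.float64(9.852126932459353e-05), 37)
```

View pics/w4.png

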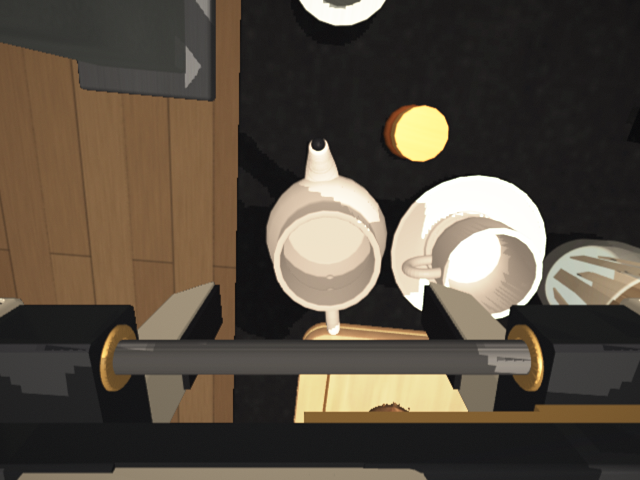

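The wrist view shows the pot mouth at (327,261) between the open fingers, spout up at (318,145), handle down at (334,330), and the cup in the saucer at (480,270). The fingers line up, so I descend to the neck.

Request:
jog_arm:
  plan:
    - [0.03, 0.02, -0.2, 0, 1]
    - [0.03, 0.02, -0.4, 0, 1]
    - [0.03, 0.02, -0.52, 0, 1]
    - [0.03, 0.02, -0.54, 0, 1]
    - [0.03, 0.02, -0.54, 0, 1]

```text
time: 11.35
tool_pos: [0.4717, -0.2752, 0.0741]
tool_rot: [3.141, 0.001, 1.658]
contact_force: [-1.0, 0.5, 0.4]
opening: 0.0917
grip_force: 0.0
```

Request:
jog_arm:
  plan:
    - [0, 0, 0, 0, -1]
    - [0, 0, 0, 0, -1]
    - [0, 0, 0, 0, -1]
    - [0, 0, 0, 0, -1]
    - [0, 0, 0, 0, -1]
    - [0, 0, 0, 0, -1]
    - [0, 0, 0, 0, -1]
  squeeze: 25

```text
time: 12.05
tool_pos: [0.4714, -0.275, 0.0735]
tool_rot: [3.142, 0.0, 1.658]
contact_force: [-0.5, 0.4, 0.1]
opening: 0.0399
grip_force: 0.0
```

The fingers closed past the neck width without contact, so I look before going on.

```bash
python3 - <<'E'
from h import *
s=readout.observe(); print(s["tool_pos"],s["tool_rot"],s["opening"],s["grip_force"],s["time"])
im=cams.read_camera("wrist"); S=cams.read_camera("scene")
cv2.imwrite("pics/w5.png",np.hstack([cv2.resize(im,(400,300)),cv2.resize(S[180:360,200:440],(400,300))]))
E
```

```text
[ 0.47137002 -0.274983    0.0735349 ] [3.14151912e+00 1.99398124e-05 1.65799438e+00] 0.03986694848942193 0.0 12.05
```

View pics/w5.png

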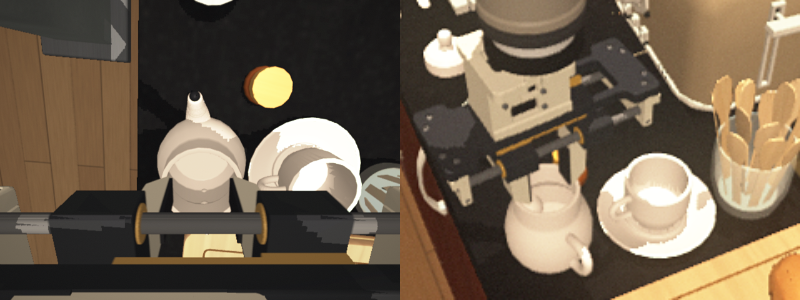

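```bash
python3 - <<'E'
from h import *
im=cams.read_camera("wrist"); S=cams.read_camera("scene")
s=readout.observe();p=s["tool_pos"];print(s["opening"],s["grip_force"],s["time"])
for k,dx in(("R",s["opening"]/2),("L",-s["opening"]/2)): print(k,[(n,proj(n,p+[dx,0,0]).round()) for n in("wrist","scene")])
cv2.imwrite("pics/w6.png",np.hstack([cv2.resize(im[130:400,180:460],(400,386)),cv2.resize(S[250:360,230:344],(400,386),interpolation=cv2.INTER_CUBIC)]))
for n,i in(("wrist",im),("scene",S)):
    try: print(n,rim(n,i,(.4714,-.275),.031,.092,None,.006))
    except Exception as e: print(n,e)
E
```

```text
0.02452049621973239 0.0 12.25
R [('wrist', array([347., 285.])), ('scene', array([295., 298.]))]
L [('wrist', array([299., 281.])), ('scene', array([280., 304.]))]
wrist (array([ 0.47089154, -0.27974557]), np.float64(0.03507170921792243), np.float64(0.00029944401683284377), 56)
scene (array([ 0.47189089, -0.27552556]), np.float64(0.029144165715432064), np.float64(0.0009939419142813684), 90)
```

View pics/w6.png

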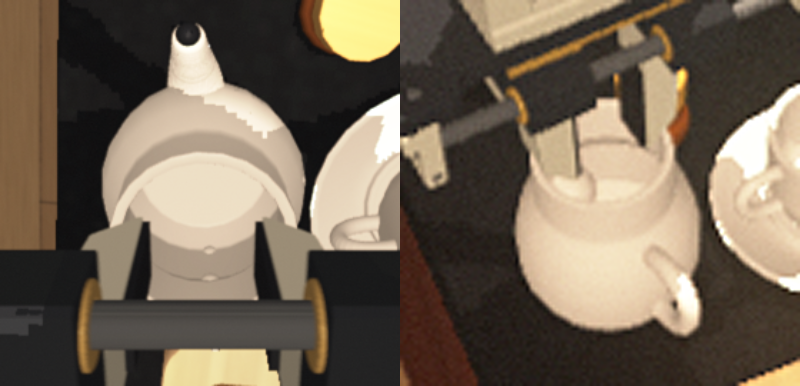

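The image shows the fingertips at the rim's level but inside the neck, having swept through without touching. So the pads must engage higher up the fingers than the tips. I reopen, go 8 mm lower and try again gently.

Request:
jog_arm:
  plan:
    - [0, 0, 0, 0, 1]
    - [0, 0, 0, 0, 1]
    - [0, 0, 0, 0, 1]
    - [0, 0, 0, 0, 1]
    - [0, 0, 0, 0, 1]
    - [0, 0, 0, 0, 1]
    - [0, 0, 0, 0, 1]
    - [0, 0, 0, 0, 1]
    - [0, 0, 0, 0, 1]
    - [0, 0, 0, 0, 1]
    - [0, 0, 0, 0, 1]
  squeeze: 15

```text
time: 13.35
tool_pos: [0.4714, -0.275, 0.0735]
tool_rot: [3.142, 0.0, 1.658]
contact_force: [0.0, 0.4, -0.1]
opening: 0.0917
grip_force: 0.0
```

```bash
python3 - <<'E'
from h import *
s=readout.observe(); print(s["tool_pos"],s["opening"],s["grip_force"],s["time"],s["contact_force"])
im=cams.read_camera("wrist"); S=cams.read_camera("scene")
for n,i in(("wrist",im),("scene",S)):
    try: print(n,rim(n,i,(.4714,-.275),.031,.092,None,.006))
    except Exception as e: print(n,e)
p=s["tool_pos"]
print([ (n,proj(n,p+[sg*.046,0,dz]).round()) for n in("wrist","scene") for sg in(-1,1) for dz in(0,.02)])
cv2.imwrite("pics/w7.png",np.hstack([cv2.resize(im[150:420,130:510],(450,320)),cv2.resize(S[230:360,230:370],(345,320),interpolation=cv2.INTER_CUBIC)]))
E
```

```text
[ 0.47135553 -0.27499284  0.07354176] 0.09165019519637073 0.0 13.35 [ 0.04521063  0.38983932 -0.12664835]
wrist (array([ 0.47075685, -0.27471587]), np.float64(0.03066418461390759), np.float64(0.0001653934428936493), 81)
scene (array([ 0.47131386, -0.274862  ]), np.float64(0.031015339839186477), np.float64(0.0003082949329546727), 79)
[('wrist', array([233., 276.])), ('wrist', array([223., 293.])), ('wrist', array([412., 290.])), ('wrist', array([422., 309.])), ('scene', array([260., 311.])), ('scene', array([258., 303.])), ('scene', array([315., 291.])), ('scene', array([315., 282.]))]
```

View pics/w7.png

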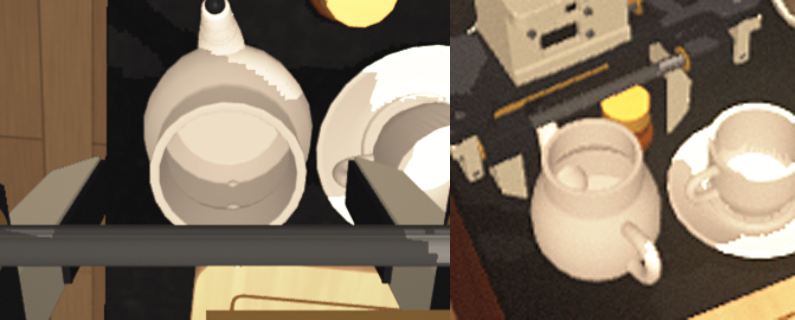

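The pot stands unmoved at (0.471,−0.275), fingers open on both sides of it, tips where expected. Lowering and closing again.

Request:
jog_arm:
  plan:
    - [0, 0, -0.06, 0, 1]
    - [0, 0, -0.11, 0, 1]
    - [0, 0, -0.11, 0, 1]

```text
time: 13.75
tool_pos: [0.4709, -0.2747, 0.0639]
tool_rot: [-3.141, -0.001, 1.658]
contact_force: [-0.1, 0.8, -0.4]
opening: 0.0916
grip_force: 0.0
```

Request:
jog_arm:
  plan:
    - [0, 0, 0, 0, 0.3]
    - [0, 0, 0, 0, 0.3]
    - [0, 0, 0, 0, 0.3]
    - [0, 0, 0, 0, 0.3]
    - [0, 0, 0, 0, 0.3]
    - [0, 0, 0, 0, 0.3]

```text
time: 14.35
tool_pos: [0.4716, -0.2751, 0.0649]
tool_rot: [3.141, 0.0, 1.658]
contact_force: [0.7, 0.8, 0.5]
opening: 0.0616
grip_force: 15.0
```

It caught at 61.6 mm, the neck width. I squeeze harder and lift.

Request:
jog_arm:
  plan:
    - [0, 0, 0, 0, -1]
    - [0, 0, 0, 0, -1]
    - [0, 0, 0, 0, -1]
  squeeze: 30

```text
time: 14.65
tool_pos: [0.4716, -0.2751, 0.0649]
tool_rot: [3.141, 0.0, 1.658]
contact_force: [1.6, -0.7, 1.6]
opening: 0.0612
grip_force: 30.0
```

Request:
jog_arm:
  plan:
    - [0, 0, 0.05, 0, -1]
    - [0, 0, 0.2, 0, -1]
    - [0, 0, 0.5, 0, -1]
    - [0, 0, 0.8, 0, -1]
    - [0, 0, 1, 0, -1]
    - [0, 0, 1, 0, -1]

```text
time: 15.25
tool_pos: [0.4724, -0.2759, 0.1476]
tool_rot: [3.138, 0.003, 1.658]
contact_force: [1.0, -1.1, -3.0]
opening: 0.0613
grip_force: 30.0
```

```bash
python3 - <<'E'
from h import *
s=readout.observe(); print(s["tool_pos"],s["tool_rot"],s["opening"],s["grip_force"],s["time"],s["contact_force"])
im=cams.read_camera("wrist"); S=cams.read_camera("scene"); p=s["tool_pos"]
for n,i in(("wrist",im),("scene",S)):
    try: print(n,rim(n,i,p[:2],.031,p[2]+.027,None,.006))
    except Exception as e: print(n,e)
cv2.imwrite("pics/w8.png",np.hstack([cv2.resize(im,(400,300)),cv2.resize(S[150:360,200:480],(400,300))]))
E
```

```text
[ 0.47240635 -0.27586884  0.14761372] [3.13793497 0.00348276 1.6579537 ] 0.06132360001057114 29.99919213121757 15.25 [ 1.03478567 -1.12468189 -3.02722581]
wrist (array([ 0.46996822, -0.27301306]), np.float64(0.03014688970383152), np.float64(0.0001230930799934274), 73)
scene (array([ 0.47162938, -0.27636152]), np.float64(0.03060983292826265), np.float64(0.0002986907221522068), 70)
```

View pics/w8.png

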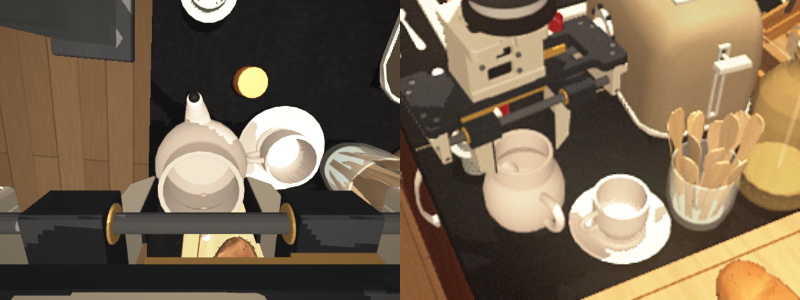

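The pot hangs upright in the grip in both views, with the cup and glass undisturbed. Carrying it over the cup.

Request:
jog_arm:
  plan:
    - [0.15, 0, 0, 0, -1]
    - [0.4, 0, 0, 0, -1]
    - [0.7, -0.06, 0, 0, -1]
    - [1, -0.12, 0, 0, -1]
    - [1, -0.12, 0, 0, -1]

```text
time: 15.85
tool_pos: [0.554, -0.2846, 0.1429]
tool_rot: [3.141, -0.0, 1.659]
contact_force: [0.8, -1.1, -3.6]
opening: 0.0612
grip_force: 30.0
```

Request:
jog_arm:
  plan:
    - [0.15, 0, 0, 0, -1]
    - [0.3, 0, 0, 0, -1]
    - [0.38, 0, 0, 0, -1]
    - [0.38, 0, 0, 0, -1]
    - [0.38, 0, 0, 0, -1]
    - [0.38, 0, 0, 0, -1]

```text
time: 16.45
tool_pos: [0.5812, -0.2845, 0.1446]
tool_rot: [-3.141, -0.0, 1.658]
contact_force: [0.9, 0.1, -2.6]
opening: 0.0616
grip_force: 30.0
```

```bash
python3 - <<'E'
from h import *
s=readout.observe(); print(s["tool_pos"],s["tool_rot"],s["opening"])
S=cams.read_camera("scene"); W=cams.read_camera("wrist"); p=s["tool_pos"]
for n,i in(("scene",S),("wrist",W)):
    for k,R,z in(("pot",.031,p[2]+.0271),("cup",.033,.061)):
        try: print(n,k,rim(n,i,(.583,-.286),R,z,None,.006))
        except Exception as e: print(n,k,e)
E
```

```text
[ 0.58118651 -0.28454558  0.14456167] [-3.14099873e+00 -3.49657885e-04  1.65772445e+00] 0.061557715917173725
scene pot (array([ 0.58297677, -0.28709125]), np.float64(0.02924344263547438), np.float64(0.0011083204658797914), 86)
scene cup (array([ 0.58522063, -0.2805687 ]), np.float64(0.03660304347673765), np.float64(0.0006959143890601264), 44)
wrist pot (array([ 0.58040417, -0.28467029]), np.float64(0.030905630529183697), np.float64(0.00014747135738173484), 65)
wrist cup (array([ 0.58148272, -0.29000958]), np.float64(0.038069781701237225), np.float64(0.00024980361277322864), 48)
```

Request:
jog_arm:
  plan:
    - [0.022, -0.02, 0, 0, -1]
    - [0.022, -0.02, -0.08, 0, -1]
    - [0.022, -0.02, -0.16, 0, -1]
    - [0.022, -0.02, -0.24, 0, -1]
    - [0.022, -0.02, -0.3, 0, -1]
    - [0.022, -0.02, -0.3, 0, -1]
    - [0.022, -0.02, -0.3, 0, -1]

```text
time: 17.25
tool_pos: [0.5835, -0.2862, 0.1206]
tool_rot: [-3.142, -0.0, 1.658]
contact_force: [0.5, 0.4, -2.6]
opening: 0.0614
grip_force: 30.0
```

Request:
jog_arm:
  plan:
    - [0, 0, -0.02, 0, -1]
    - [0, 0, -0.035, 0, -1]
    - [0, 0, -0.05, 0, -1]
    - [0, 0, -0.05, 0, -1]

```text
time: 17.65
tool_pos: [0.5834, -0.2861, 0.1166]
tool_rot: [-3.141, -0.0, 1.658]
contact_force: [0.3, -1.5, -2.6]
opening: 0.0609
grip_force: 30.0
```

Request:
jog_arm:
  plan:
    - [0, 0, -0.01, 0, -1]
    - [0, 0, -0.02, 0, -1]
    - [0, 0, -0.02, 0, -1]

```text
time: 17.95
tool_pos: [0.5837, -0.2864, 0.1159]
tool_rot: [3.141, 0.001, 1.658]
contact_force: [-1.0, 0.3, 2.5]
opening: 0.0611
grip_force: 30.0
```

Supported at exactly the predicted height. Releasing with a limited opening, since the glass is close, then rising.

Request:
jog_arm:
  plan:
    - [0, 0, 0, 0, 0.5]
    - [0, 0, 0, 0, 0.65]
    - [0, 0, 0, 0, 0.65]
    - [0, 0, 0, 0, 0.65]

```text
time: 18.35
tool_pos: [0.5836, -0.2862, 0.1151]
tool_rot: [3.141, 0.0, 1.658]
contact_force: [-0.6, -0.0, 0.1]
opening: 0.0756
grip_force: 0.0
```

Request:
jog_arm:
  plan:
    - [0, 0, 0.2, 0, 0.65]
    - [0, 0, 0.6, 0, 0.65]
    - [0, 0, 1, 0, 0.65]
    - [0, 0, 1, 0, 0.65]

```text
time: 18.75
tool_pos: [0.5856, -0.2875, 0.2005]
tool_rot: [3.134, 0.006, 1.658]
contact_force: [-0.3, 0.3, -0.7]
opening: 0.0758
grip_force: 0.0
```

Request:
jog_arm:
  plan:
    - [-0.4, 0.4, 0, 0, 0.65]
    - [-0.8, 0.8, 0, 0, 0.65]
    - [-1, 1, 0, 0, 0.65]
    - [-1, 1, 0, 0, 0.65]

```text
time: 19.15
tool_pos: [0.5016, -0.204, 0.1952]
tool_rot: [-3.141, -0.001, 1.659]
contact_force: [0.5, -0.0, -0.3]
opening: 0.0754
grip_force: 0.0
```

Request:
jog_arm:
  plan:
    - [-0.2, 0.5, 0, 0, 0.3]
    - [-0.4, 1, 0, 0, 0.3]
    - [-0.4, 1, 0, 0, 0.3]
    - [-0.4, 1, 0, 0, 0.3]

```text
time: 19.55
tool_pos: [0.4722, -0.1263, 0.1953]
tool_rot: [3.141, 0.001, 1.659]
contact_force: [-0.2, 0.2, -0.3]
opening: 0.06
grip_force: 0.0
```

```bash
python3 - <<'E'
from h import *
s=readout.observe(); print(s["tool_pos"],s["tool_rot"],s["opening"])
I={n:cams.read_camera(n) for n in("scene","wrist","top")}
for n,i in I.items():
    for k,c0,R,z in(("pot",(.583,-.286),.031,.143),("str",(.4663,-.1133),.0305,.046),("lid",(.4672,.0378),.029,.020),("jar",(.526,-.2),.019,.042)):
        try: print(n,k,proj(n,[*c0,z]).round(),rim(n,i,c0,R,z,None,.006))
        except Exception as e: print(n,k,e)
cv2.imwrite("pics/w9.png",np.hstack([cv2.resize(I["wrist"],(400,300)),cv2.resize(I["scene"][150:360,200:480],(400,300))]))
E
```

```text
[ 0.47223546 -0.1263112   0.19531162] [3.14056666e+00 8.96718939e-04 1.65929286e+00] 0.059998866917303
scene pot [358. 251.] (array([ 0.58325086, -0.285931  ]), np.float64(0.03134615392069771), np.float64(0.0002488506256754446), 91)
scene str [250. 248.] (array([ 0.46665608, -0.11376505]), np.float64(0.030850746899879756), np.float64(0.0004265594502007127), 81)
scene lid [227. 210.] (array([0.46794053, 0.03506473]), np.float64(0.02962644722104402), np.float64(0.0003644101630885695), 85)
scene jar [301. 271.] (array([ 0.52637285, -0.20084452]), np.float64(0.017577053036019558), np.float64(0.00026927704515344024), 119)
wrist pot axis 1 is out of bounds for array of dimension 1
wrist str [317. 197.] (array([ 0.46566313, -0.11404994]), np.float64(0.030454382987514732), np.float64(0.00011345926868760165), 120)
wrist lid [334.   9.] (array([0.46745216, 0.03556794]), np.float64(0.02869870254182586), np.float64(0.00021195152502238797), 72)
wrist jar [372. 290.] (array([ 0.525058  , -0.20109072]), np.float64(0.017490523712009452), np.float64(0.00023167022579362274), 120)
top pot [430. 200.] (array([ 0.58306042, -0.28510843]), np.float64(0.031181958396239728), np.float64(0.00021004216314733193), 70)
top str [311. 302.] (array([ 0.47024839, -0.1208919 ]), np.float64(0.035153163121734575), np.float64(0.0004620540562069978), 20)
top lid [213. 310.] (array([0.46719889, 0.03872586]), np.float64(0.02916716832110094), np.float64(0.0002483005713017447), 106)
top jar [366. 258.] (array([ 0.5225987 , -0.20625884]), np.float64(0.017534142445858807), np.float64(0.000264978974901936), 18)
```

View pics/w9.png

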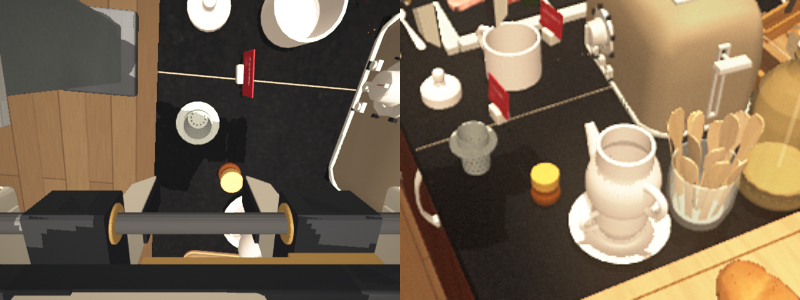

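The pot is seated on the cup: neck rim at (0.583,−0.286), z=0.143, with full radius. The strainer is unmoved at (0.466,−0.114), as are the jar and card. The pads evidently end about 20 mm above the nominal TCP, so I approach the collar lower and use the stopping width (61 = flange, 41 = collar) to tell where the pads are.

Request:
jog_arm:
  plan:
    - [-0.075, 0.157, -0.4, 0, 1]
    - [-0.075, 0.157, -0.8, 0, 1]
    - [-0.075, 0.157, -1, 0, 1]
    - [-0.075, 0.157, -1, 0, 1]
  squeeze: 5

```text
time: 20.1
tool_pos: [0.4644, -0.114, 0.1128]
tool_rot: [-3.137, -0.002, 1.657]
contact_force: [-0.1, 0.3, -0.0]
opening: 0.087
grip_force: 0.0
```

Request:
jog_arm:
  plan:
    - [0, 0, -0.3, 0, 1]
    - [0, 0, -0.6, 0, 1]
    - [0, 0, -0.9, 0, 1]
    - [0, 0, -1, 0, 1]
    - [0, 0, -1, 0, 1]
    - [0, 0, -1, 0, 1]

```text
time: 20.7
tool_pos: [0.4665, -0.1143, 0.0362]
tool_rot: [3.14, 0.001, 1.658]
contact_force: [0.8, 1.1, 0.6]
opening: 0.0914
grip_force: 0.0
```

```bash
python3 - <<'E'
from h import *
s=readout.observe(); print(s["tool_pos"],s["tool_rot"],s["opening"])
im=cams.read_camera("wrist");S=cams.read_camera("scene"); print(rim("wrist",im,(.4662,-.1137),.0305,.046,None,.006))
cv2.imwrite("pics/w10.png",np.hstack([cv2.resize(im[100:400,100:540],(440,300)),cv2.resize(S[200:290,200:308],(360,300),interpolation=cv2.INTER_CUBIC)]))
E
```

```text
[ 0.46652252 -0.11428987  0.03620879] [3.13988192e+00 9.33629795e-04 1.65764475e+00] 0.09139458852098062
(array([ 0.46580822, -0.11339397]), np.float64(0.030481331004062317), np.float64(0.00016018446046666367), 108)
```

View pics/w10.png

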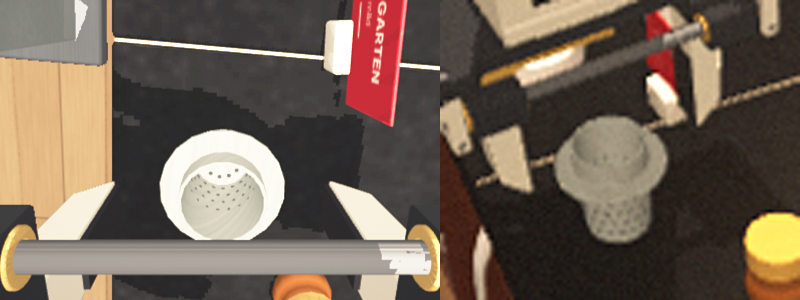

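The strainer sits centred between the fingers at crop (222,185). In the scene crop the fingertips lie about level with the collar, roughly 18 mm above the TCP. I go 5 mm lower and close.

Request:
jog_arm:
  plan:
    - [0, 0.005, -0.06, 0, 1]
    - [0, 0.005, -0.06, 0, 1]
    - [0, 0.005, -0.06, 0, 0.4]
    - [0, 0.005, -0.06, 0, 0]
    - [0, 0.005, -0.06, 0, -0.2]
    - [0, 0.005, -0.06, 0, -0.2]
    - [0, 0.005, -0.06, 0, -0.2]
    - [0, 0.005, -0.06, 0, -0.2]
    - [0, 0.005, -0.06, 0, -0.2]
    - [0, 0.005, -0.06, 0, -0.2]

```text
time: 21.8
tool_pos: [0.4656, -0.1133, 0.0304]
tool_rot: [3.141, 0.0, 1.658]
contact_force: [1.1, -0.1, 0.1]
opening: 0.0407
grip_force: 5.0
```

Request:
jog_arm:
  plan:
    - [0, 0, 0, 0, -1]
    - [0, 0, 0, 0, -1]
    - [0, 0, 0.05, 0, -1]
    - [0, 0, 0.2, 0, -1]
    - [0, 0, 0.5, 0, -1]
    - [0, 0, 0.8, 0, -1]
    - [0, 0, 1, 0, -1]
    - [0, 0, 1, 0, -1]
  squeeze: 12

```text
time: 22.6
tool_pos: [0.4668, -0.1138, 0.1125]
tool_rot: [3.138, 0.002, 1.658]
contact_force: [0.6, -0.8, -0.7]
opening: 0.0406
grip_force: 12.0
```

Request:
jog_arm:
  plan:
    - [0, 0, 0.3, 0, -1]
    - [0.1, -0.1, 0.6, 0, -1]
    - [0.3, -0.3, 0.9, 0, -1]
    - [0.5, -0.6, 1, 0, -1]
    - [0.5, -0.9, 1, 0, -1]
    - [0.5, -1, 1, 0, -1]
    - [0.5, -1, 1, 0, -1]

```text
time: 23.3
tool_pos: [0.5048, -0.1936, 0.189]
tool_rot: [-3.14, -0.001, 1.656]
contact_force: [-1.3, 0.7, -1.6]
opening: 0.0404
grip_force: 12.0
```

Request:
jog_arm:
  plan:
    - [0.2, -0.2, 0.05, 0, -1]
    - [0.5, -0.5, 0.05, 0, -1]
    - [0.8, -0.8, 0.05, 0, -1]
    - [0.95, -1, 0.05, 0, -1]
    - [0.95, -1, 0.05, 0, -1]
    - [0.95, -1, 0.05, 0, -1]

```text
time: 23.9
tool_pos: [0.581, -0.2719, 0.1932]
tool_rot: [-3.14, -0.002, 1.658]
contact_force: [-0.7, 0.0, -0.5]
opening: 0.0405
grip_force: 12.0
```

```bash
python3 - <<'E'
from h import *
s=readout.observe(); p=s["tool_pos"]; print(p,s["tool_rot"],s["opening"],s["grip_force"])
S=cams.read_camera("scene"); W=cams.read_camera("wrist")
for n,i in(("scene",S),("wrist",W)):
    for k,c,R,z in(("str",p,.0305,p[2]-.0304+.046),("pot",(.583,-.286),.031,.143)):
        try: print(n,k,rim(n,i,c,R,z,None,.006))
        except Exception as e: print(n,k,e)
E
```

```text
[ 0.58095211 -0.27188494  0.19324909] [-3.13983048e+00 -1.93741814e-03  1.65826028e+00] 0.0405084225012392 11.994340270757675
scene str (array([ 0.58005232, -0.27327664]), np.float64(0.03021137941431257), np.float64(0.00034925827259456603), 67)
scene pot (array([ 0.58305961, -0.28665849]), np.float64(0.030788684298322308), np.float64(0.0002926087521573186), 52)
wrist str (array([ 0.58011401, -0.26720662]), np.float64(0.028950455061253686), np.float64(0.0004847491280730323), 72)
wrist pot (array([ 0.5827872 , -0.28681199]), np.float64(0.0312690108862937), np.float64(0.0005058337460174996), 61)
```

Request:
jog_arm:
  plan:
    - [0.027, -0.1, 0, 0, -1]
    - [0.027, -0.174, 0, 0, -1]
    - [0.027, -0.174, 0, 0, -1]
    - [0.027, -0.174, -0.15, 0, -1]
    - [0.027, -0.174, -0.35, 0, -1]
    - [0.027, -0.174, -0.55, 0, -1]
    - [0.027, -0.174, -0.65, 0, -1]
    - [0.027, -0.174, -0.7, 0, -1]
    - [0.027, -0.174, -0.7, 0, -1]

```text
time: 24.9
tool_pos: [0.5835, -0.287, 0.1378]
tool_rot: [-3.141, -0.001, 1.658]
contact_force: [0.1, 0.1, -0.5]
opening: 0.0403
grip_force: 12.0
```

Request:
jog_arm:
  plan:
    - [0, 0, -0.03, 0, -1]
    - [0, 0, -0.05, 0, -1]
    - [0, 0, -0.06, 0, -1]
    - [0, 0, -0.06, 0, -1]

```text
time: 25.3
tool_pos: [0.5837, -0.2872, 0.1337]
tool_rot: [3.141, 0.0, 1.658]
contact_force: [-0.3, -0.1, -1.5]
opening: 0.0404
grip_force: 12.0
```

Request:
jog_arm:
  plan:
    - [-0.005, 0.012, -0.02, 0, -1]
    - [-0.005, 0.012, -0.03, 0, -1]
    - [-0.005, 0.012, -0.042, 0, -1]
    - [-0.005, 0.012, -0.042, 0, -1]

```text
time: 25.7
tool_pos: [0.5833, -0.2862, 0.1306]
tool_rot: [3.141, 0.0, 1.658]
contact_force: [-1.4, -0.5, 1.5]
opening: 0.0404
grip_force: 12.0
```

Request:
jog_arm:
  plan:
    - [0, 0, -0.01, 0, -1]
    - [0, 0, -0.015, 0, -1]
    - [0, 0, -0.015, 0, -1]

```text
time: 26.0
tool_pos: [0.5835, -0.2864, 0.1303]
tool_rot: [3.141, 0.001, 1.658]
contact_force: [-1.6, 0.3, 7.4]
opening: 0.0404
grip_force: 12.0
```

Resting on the neck with 7 N. Releasing gently and rising.

Request:
jog_arm:
  plan:
    - [0, 0, 0.01, 0, 0]
    - [0, 0, 0.01, 0, 0.3]
    - [0, 0, 0.01, 0, 0.3]
    - [0, 0, 0.01, 0, 0.3]
    - [0, 0, 0.01, 0, 0.3]

```text
time: 26.5
tool_pos: [0.5833, -0.2862, 0.1295]
tool_rot: [-3.141, -0.0, 1.658]
contact_force: [0.9, 0.4, -0.2]
opening: 0.0596
grip_force: 0.0
```

Request:
jog_arm:
  plan:
    - [0, 0, 0.2, 0, 0.3]
    - [0, 0, 0.6, 0, 0.3]
    - [0, 0, 1, 0, 0.3]
    - [0, 0, 1, 0, 0.3]

```text
time: 26.9
tool_pos: [0.5853, -0.2874, 0.2151]
tool_rot: [3.134, 0.006, 1.658]
contact_force: [0.2, -0.7, 0.5]
opening: 0.06
grip_force: 0.0
```

Request:
jog_arm:
  plan:
    - [-0.4, 0.5, 0, 0, 0.3]
    - [-0.8, 1, 0, 0, 0.3]
    - [-0.8, 1, 0, 0, 0.3]

```text
time: 27.2
tool_pos: [0.5144, -0.2011, 0.2079]
tool_rot: [-3.135, -0.005, 1.66]
contact_force: [-0.2, 0.2, 0.2]
opening: 0.0598
grip_force: 0.0
```

Request:
jog_arm:
  plan:
    - [-0.3, 0.5, -0.2, 0, 0.3]
    - [-0.6, 1, -0.3, 0, 0.3]
    - [-0.6, 1, -0.3, 0, 0.3]

```text
time: 27.5
tool_pos: [0.4671, -0.1218, 0.1839]
tool_rot: [-3.136, -0.004, 1.661]
contact_force: [0.3, -0.5, 0.4]
opening: 0.0595
grip_force: 0.0
```

Request:
jog_arm:
  plan:
    - [0, 0.5, -0.2, 0, 0]
    - [0, 1, -0.3, 0, 0]
    - [0, 1, -0.3, 0, 0]

```text
time: 27.8
tool_pos: [0.4709, -0.043, 0.1608]
tool_rot: [-3.14, -0.002, 1.662]
contact_force: [-0.6, -0.4, 0.2]
opening: 0.0464
grip_force: 0.0
```

```bash
python3 - <<'E'
from h import *
s=readout.observe(); print(s["time"],s["tool_pos"],s["tool_rot"],s["opening"])
I={n:cams.read_camera(n) for n in("scene","wrist","top")}
for n,i in I.items():
    for k,c0,R,z in(("str",(.583,-.286),.0305,.146),("collar",(.583,-.286),.0205,.160),("lid",(.4672,.0378),.029,.020),("knob",(.467,.037),.009,.046)):
        try: print(n,k,proj(n,[*c0,z]).round(),rim(n,i,c0,R,z,None,.006))
        except Exception as e: print(n,k,e)
cv2.imwrite("pics/w11.png",np.hstack([cv2.resize(I["wrist"],(400,300)),cv2.resize(I["scene"][150:360,200:480],(400,300))]))
E
```

```text
27.8 [ 0.47085699 -0.04302594  0.16078287] [-3.13983034e+00 -1.82135821e-03  1.66156724e+00] 0.04638138146711809
scene str [358. 249.] (array([ 0.58485868, -0.28546122]), np.float64(0.030771098364093894), np.float64(0.0005055012401241663), 84)
scene collar [358. 243.] (array([ 0.58395122, -0.28674651]), np.float64(0.02156570888658592), np.float64(0.00029275858657134017), 79)
scene lid [227. 210.] (array([0.46801009, 0.03488108]), np.float64(0.02956133243426733), np.float64(0.0003852277145836086), 87)
scene knob [225. 200.] (array([0.46861941, 0.03785778]), np.float64(0.008775858629822513), np.float64(0.00032507688968145686), 100)
wrist str axis 1 is out of bounds for array of dimension 1
wrist collar axis 1 is out of bounds for array of dimension 1
wrist lid [325. 111.] (array([0.468762  , 0.03620551]), np.float64(0.028716633904387657), np.float64(8.75433967905849e-05), 120)
wrist knob [325. 112.] (array([0.46863007, 0.03621029]), np.float64(0.00739692851599375), np.float64(4.562549464948283e-05), 120)
top str [431. 200.] (array([ 0.58260544, -0.28510048]), np.float64(0.03110790380467835), np.float64(0.0003080923925816172), 100)
top collar [432. 197.] (array([ 0.58521573, -0.28792272]), np.float64(0.022960196413043955), np.float64(0.00025916776669085016), 64)
top lid [213. 310.] (array([0.45966176, 0.04128099]), np.float64(0.026483003053135567), np.float64(0.0007915682932186288), 73)
top knob axis 1 is out of bounds for array of dimension 1
```

View pics/w11.png

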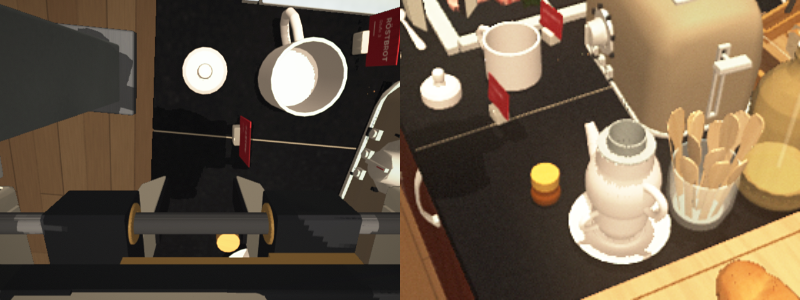

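The strainer hangs in the pot, its flange at z≈0.146 centred at (0.584,−0.286). The lid is at wrist crop (205,72), i.e. (0.4685,0.0365). Going for the knob.

Request:
jog_arm:
  plan:
    - [-0.03, 0.4, 0, 0, 0]
    - [-0.03, 0.8, -0.3, 0, 0]
    - [-0.03, 1, -0.7, 0, 0]
    - [-0.03, 1, -1, 0, 0]
    - [-0.03, 1, -1, 0, 0]
  squeeze: 5

```text
time: 28.45
tool_pos: [0.4676, 0.033, 0.0795]
tool_rot: [-3.137, -0.001, 1.657]
contact_force: [0.7, -0.3, 0.2]
opening: 0.0458
grip_force: 0.0
```

Request:
jog_arm:
  plan:
    - [0, 0, -0.25, 0, 0]
    - [0, 0, -0.5, 0, 0]
    - [0, 0, -0.65, 0, 0]
    - [0, 0, -0.7, 0, 0]
    - [0, 0, -0.7, 0, 0]

```text
time: 28.95
tool_pos: [0.4698, 0.0328, 0.0264]
tool_rot: [3.141, 0.0, 1.657]
contact_force: [-0.3, -0.3, 0.9]
opening: 0.0456
grip_force: 0.0
```

```bash
python3 - <<'E'
from h import *
s=readout.observe(); print(s["time"],s["tool_pos"],s["tool_rot"],s["opening"])
for n in("scene","wrist"):
    i=cams.read_camera(n)
    for k,c0,R,z in(("lid",(.4685,.0365),.029,.020),("knob",(.4685,.0365),.009,.046)):
        try: print(n,k,proj(n,[*c0,z]).round(),rim(n,i,c0,R,z,None,.006))
        except Exception as e: print(n,k,e)
E
```

```text
28.95 [0.46977276 0.03283282 0.0264099 ] [3.14061397e+00 2.76780325e-04 1.65655402e+00] 0.045567992142574947
scene lid [228. 210.] (array([0.46793707, 0.035531  ]), np.float64(0.028773908046340047), np.float64(0.00033770225490606376), 73)
scene knob [226. 200.] (array([0.46809764, 0.03799339]), np.float64(0.008144546307765546), np.float64(0.0003364851319734244), 80)
wrist lid [321. 272.] (array([0.46749687, 0.04168698]), np.float64(0.029381024417264166), np.float64(0.0003331492508300319), 108)
wrist knob [321. 294.] (array([0.46835757, 0.03551753]), np.float64(0.01023187590821019), np.float64(0.00040362803824115656), 73)
```

Request:
jog_arm:
  plan:
    - [-0.02, 0.05, 0, 0, 0]
    - [-0.02, 0.05, -0.06, 0, 0]
    - [-0.02, 0.05, -0.12, 0, 0]
    - [-0.02, 0.05, -0.17, 0, 0]
    - [-0.02, 0.05, -0.17, 0, 0]
    - [-0.02, 0.05, -0.17, 0, 0]

```text
time: 29.65
tool_pos: [0.4672, 0.0378, 0.012]
tool_rot: [-3.141, -0.0, 1.658]
contact_force: [0.1, -1.0, -0.0]
opening: 0.0458
grip_force: 0.0
```

Request:
jog_arm:
  plan:
    - [0, 0, 0, 0, -0.3]
    - [0, 0, 0, 0, -0.7]
    - [0, 0, 0, 0, -0.7]
    - [0, 0, 0, 0, -0.7]
    - [0, 0, 0, 0, -0.7]
    - [0, 0, 0, 0, -0.7]
    - [0, 0, 0, 0, -0.7]

```text
time: 30.35
tool_pos: [0.4675, 0.0378, 0.0123]
tool_rot: [3.141, 0.0, 1.658]
contact_force: [1.0, -0.6, 0.2]
opening: 0.0178
grip_force: 5.0
```

Request:
jog_arm:
  plan:
    - [0, 0, 0, 0, -1]
    - [0, 0, 0, 0, -1]
    - [0, 0, 0.05, 0, -1]
    - [0, 0, 0.2, 0, -1]
    - [0, 0, 0.5, 0, -1]
    - [0, 0, 0.8, 0, -1]
    - [0, 0, 1, 0, -1]
    - [0, 0, 1, 0, -1]
  squeeze: 15

```text
time: 31.15
tool_pos: [0.4684, 0.0377, 0.0941]
tool_rot: [3.138, 0.001, 1.658]
contact_force: [0.5, 0.4, -1.6]
opening: 0.017
grip_force: 15.0
```

Request:
jog_arm:
  plan:
    - [0, -0.2, 0.3, 0, -1]
    - [0, -0.5, 0.6, 0, -1]
    - [0, -0.8, 0.9, 0, -1]
    - [0, -1, 1, 0, -1]
    - [0, -1, 1, 0, -1]

```text
time: 31.65
tool_pos: [0.4675, -0.0438, 0.1724]
tool_rot: [3.141, 0.001, 1.656]
contact_force: [-0.0, 1.2, -1.5]
opening: 0.0173
grip_force: 15.0
```

Request:
jog_arm:
  plan:
    - [0.1, -0.3, 0.15, 0, -1]
    - [0.25, -0.6, 0.35, 0, -1]
    - [0.4, -0.9, 0.35, 0, -1]
    - [0.4, -1, 0.35, 0, -1]
    - [0.4, -1, 0.35, 0, -1]

```text
time: 32.15
tool_pos: [0.4983, -0.122, 0.1984]
tool_rot: [-3.138, -0.002, 1.657]
contact_force: [-0.2, 1.0, -1.3]
opening: 0.0169
grip_force: 15.0
```

Request:
jog_arm:
  plan:
    - [0.1, -0.3, 0, 0, -1]
    - [0.25, -0.6, 0, 0, -1]
    - [0.4, -0.9, 0, 0, -1]
    - [0.4, -1, 0, 0, -1]
    - [0.4, -1, 0, 0, -1]

```text
time: 32.65
tool_pos: [0.5304, -0.2015, 0.1991]
tool_rot: [-3.14, -0.002, 1.657]
contact_force: [-0.0, 1.0, -1.2]
opening: 0.0172
grip_force: 15.0
```

Request:
jog_arm:
  plan:
    - [0.15, -0.25, 0, 0, -1]
    - [0.35, -0.5, 0, 0, -1]
    - [0.5, -0.8, 0, 0, -1]
    - [0.62, -0.9, 0, 0, -1]
    - [0.62, -0.9, 0, 0, -1]
    - [0.62, -0.9, 0, 0, -1]

```text
time: 33.25
tool_pos: [0.5803, -0.2723, 0.1998]
tool_rot: [-3.14, -0.002, 1.659]
contact_force: [0.4, 0.2, -0.3]
opening: 0.0172
grip_force: 15.0
```

```bash
python3 - <<'E'
from h import *
s=readout.observe(); p=s["tool_pos"]; print(s["time"],p,s["tool_rot"],s["opening"],s["grip_force"])
I={n:cams.read_camera(n) for n in("scene","wrist")}
for n,i in I.items():
    for k,c0,R,z in(("lid",p,.029,p[2]-.0123+.02),("str",(.5835,-.286),.0305,.146)):
        try: print(n,k,rim(n,i,c0,R,z,None,.006))
        except Exception as e: print(n,k,e)
cv2.imwrite("pics/w12.png",np.hstack([cv2.resize(I["wrist"],(400,300)),cv2.resize(I["scene"][120:330,230:510],(400,300))]))
E
```

```text
33.25 [ 0.58027625 -0.2723455   0.19978028] [-3.14042935e+00 -1.50791785e-03  1.65893367e+00] 0.017188289140964746 14.999949932098389
scene lid (array([ 0.57800663, -0.27426569]), np.float64(0.028411291722804034), np.float64(0.0002717701327692428), 76)
scene str (array([ 0.58863725, -0.2828289 ]), np.float64(0.028763883574210128), np.float64(0.000531947120509668), 40)
wrist lid (array([ 0.57943639, -0.27198682]), np.float64(0.029336929103915273), np.float64(0.00040604279071119955), 81)
wrist str (array([ 0.58351854, -0.29530334]), np.float64(0.03530271653950654), np.float64(0.00028015729004927074), 71)
```

View pics/w12.png

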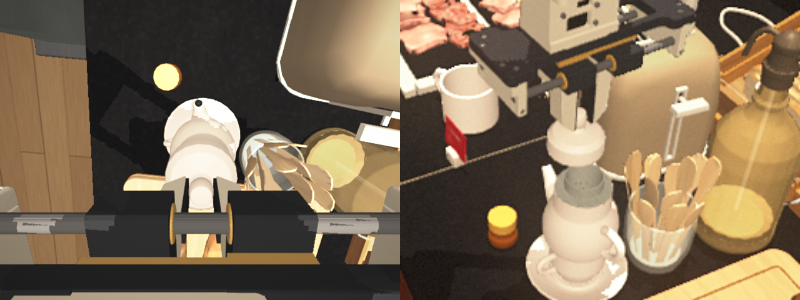

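The lid hangs upright in the grip at scene crop (575,145), above the strainer collar. Centring, then lowering.

Request:
jog_arm:
  plan:
    - [0.03, -0.1, 0, 0, -1]
    - [0.04, -0.16, 0, 0, -1]
    - [0.04, -0.16, 0, 0, -1]
    - [0.04, -0.16, -0.1, 0, -1]
    - [0.04, -0.16, -0.2, 0, -1]
    - [0.04, -0.16, -0.2, 0, -1]

```text
time: 33.95
tool_pos: [0.5832, -0.2864, 0.1821]
tool_rot: [-3.139, -0.002, 1.658]
contact_force: [-0.8, -0.4, -1.2]
opening: 0.017
grip_force: 15.0
```

Request:
jog_arm:
  plan:
    - [0.005, 0, -0.08, 0, -1]
    - [0.005, 0, -0.15, 0, -1]
    - [0.005, 0, -0.2, 0, -1]
    - [0.005, 0, -0.24, 0, -1]
    - [0.005, 0, -0.26, 0, -1]
    - [0.005, 0, -0.26, 0, -1]

```text
time: 34.55
tool_pos: [0.5844, -0.287, 0.1632]
tool_rot: [-3.141, -0.0, 1.658]
contact_force: [-0.2, -0.4, -1.4]
opening: 0.0174
grip_force: 15.0
```

Request:
jog_arm:
  plan:
    - [0, 0, -0.01, 0, -1]
    - [0, 0, -0.02, 0, -1]
    - [0, 0, -0.025, 0, -1]
    - [0, 0, -0.025, 0, -1]

```text
time: 34.95
tool_pos: [0.5845, -0.287, 0.1614]
tool_rot: [3.141, 0.0, 1.658]
contact_force: [0.0, 0.1, -0.2]
opening: 0.0174
grip_force: 15.0
```

Request:
jog_arm:
  plan:
    - [-0.005, 0.012, -0.012, 0, -1]
    - [-0.005, 0.012, -0.022, 0, -1]
    - [-0.005, 0.012, -0.03, 0, -1]
    - [-0.005, 0.012, -0.036, 0, -1]
    - [-0.005, 0.012, -0.036, 0, -1]

```text
time: 35.45
tool_pos: [0.5841, -0.286, 0.1584]
tool_rot: [3.142, -0.0, 1.658]
contact_force: [-0.1, 0.9, -0.1]
opening: 0.0171
grip_force: 15.0
```

Request:
jog_arm:
  plan:
    - [0, 0, -0.01, 0, -1]
    - [0, 0, -0.02, 0, -1]
    - [0, 0, -0.02, 0, -1]

```text
time: 35.75
tool_pos: [0.5845, -0.2864, 0.1583]
tool_rot: [3.14, 0.001, 1.658]
contact_force: [-0.6, 1.0, 6.5]
opening: 0.0173
grip_force: 15.0
```

The lid rests on the flange with 6.5 N at the predicted height. Release, rise and check.

Request:
jog_arm:
  plan:
    - [0, 0, 0.015, 0, -0.5]
    - [0, 0, 0.015, 0, -0.2]
    - [0, 0, 0.015, 0, -0.2]
    - [0, 0, 0.015, 0, -0.2]
    - [0, 0, 0.015, 0, -0.2]

```text
time: 36.25
tool_pos: [0.584, -0.286, 0.1579]
tool_rot: [-3.141, -0.0, 1.658]
contact_force: [-0.3, -0.3, -0.8]
opening: 0.0367
grip_force: 0.0
```

Request:
jog_arm:
  plan:
    - [0, 0, 0.2, 0, -0.2]
    - [0, 0, 0.6, 0, -0.2]
    - [0, 0, 1, 0, -0.2]
    - [0, 0, 1, 0, -0.2]

```text
time: 36.65
tool_pos: [0.5859, -0.2871, 0.2435]
tool_rot: [3.134, 0.006, 1.658]
contact_force: [0.4, -0.4, 0.3]
opening: 0.0369
grip_force: 0.0
```

Request:
jog_arm:
  plan:
    - [-0.5, 0.5, 0, 0, -0.2]
    - [-1, 1, 0, 0, -0.2]
    - [-1, 1, 0, 0, -0.2]
    - [-1, 1, 0, 0, -0.2]
    - [-1, 1, 0, 0, -0.2]

```text
time: 37.15
tool_pos: [0.5046, -0.2065, 0.2383]
tool_rot: [3.141, 0.001, 1.658]
contact_force: [-0.1, -0.9, -1.4]
opening: 0.0369
grip_force: 0.0
```

```bash
python3 - <<'E'
from h import *
s=readout.observe(); print(s["time"],s["tool_pos"],s["opening"])
I={n:cams.read_camera(n) for n in("scene","top")}
for n,i in I.items():
    for k,c0,R,z in(("lid",(.584,-.286),.029,.166),("knob",(.584,-.286),.009,.192),("flange",(.584,-.286),.0305,.146),("saucer",(.5825,-.2855),.06,.016),("jar",(.526,-.2),.019,.042),("mug",(.5825,.0415),.042,.066)):
        try: print(n,k,rim(n,i,c0,R,z,None,.006))
        except Exception as e: print(n,k,e)
cv2.imwrite("pics/w13.png",cv2.resize(I["scene"][120:330,230:510],(640,480)))
E
```

```text
37.15 [ 0.50462395 -0.20646197  0.23827103] 0.03691054438636415
scene lid (array([ 0.58238293, -0.28744877]), np.float64(0.02896492820874127), np.float64(0.0003011853219531569), 96)
scene knob (array([ 0.58400988, -0.28502188]), np.float64(0.008100160729659186), np.float64(0.0002932949622382667), 104)
scene flange (array([ 0.58599959, -0.28534968]), np.float64(0.030194945802753816), np.float64(0.0018256614895291571), 99)
scene saucer (array([ 0.58271891, -0.28612489]), np.float64(0.05981759305569434), np.float64(0.00025043681753704364), 82)
scene jar (array([ 0.52371439, -0.20581472]), np.float64(0.02053444510290216), np.float64(0.001266477741515961), 120)
scene mug (array([0.58235313, 0.04002104]), np.float64(0.04256683286847057), np.float64(0.00044393314006325465), 69)
top lid (array([ 0.54201213, -0.26885781]), np.float64(0.02431527051437683), np.float64(0.0003624633847251129), 37)
top knob axis 1 is out of bounds for array of dimension 1
top flange axis 1 is out of bounds for array of dimension 1
top saucer (array([ 0.5998361 , -0.28549533]), np.float64(0.05726688066546124), np.float64(0.0004247480652859305), 27)
top jar (array([ 0.52216654, -0.2039277 ]), np.float64(0.020917263200588045), np.float64(0.0008222371880584628), 86)
top mug (array([0.58238174, 0.04205691]), np.float64(0.04221863893300141), np.float64(0.00022801453401964417), 118)
```

View pics/w13.png

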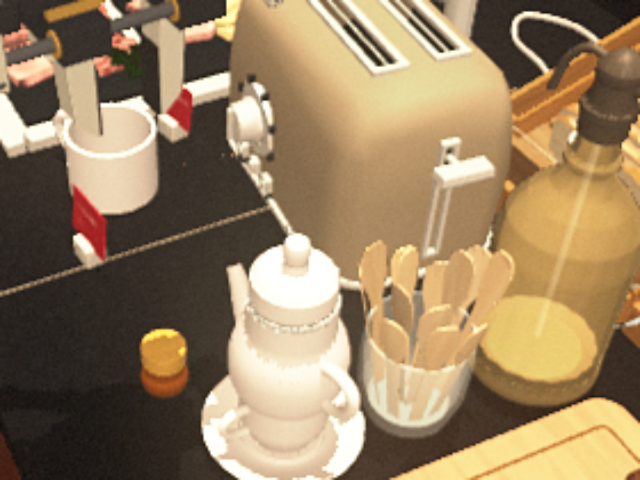

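The whole set stands upright on its saucer, lid knob at (296,250) and the gripper clear of it. The jar, card, mug and glass are where they were.

```bash
python3 -c "
from cell import ticket; print(ticket.hand_in())"
```

```text
the job is handed in; nothing more can be done
None
```

The tea-for-one set is stacked on its saucer (cup, pot, strainer, lid), every piece released; in the last camera check it stood upright and the bystanders had not visibly moved. I handed the job in about 37 s into the run, and no verdict came back.

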